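# Screw the cap home on the dehumidifier's water tray

## Task

The big screw cap of the dehumidifier's water tray only rests on top of its thread. Without lifting it off, turn it backwards (anticlockwise from above) until it drops into the thread, then screw it down clockwise until it is fully home and tight. Let go of it, and leave the other things on the shelf and on the tray where they are.

Things in the scene. Friction and masses are not known exactly. Their poses are not given: they have to be found in the camera images.
- cap: Smooth grey plastic screw cap (friction about 0.3), 104 mm across, 0.18 kg, level on the tray's mouth. Origin at the centre of its lower rim, z up along the screw axis; its own x runs through both tabs. Three unseen pins inside rest on the thread's flat top: origin 98.8 mm above the shelf at the start, 89 mm once dropped into the thread, 84 mm when fully home. It stays where it is left.
- cap_top (a point): Centre of the cap's flat round top, 29 mm above the cap's origin; the top is free but for the two tabs. Backwards, the cap turns level and lightly (0.05 N m) by an unknown 15 to 75 degrees, then falls 10 mm onto a soft seal; up to 15 degrees further on is a firm stop. Turned clockwise from the start it hits a stop within 65 degrees instead.
- tab_a (a point): Middle of the upright tab on the cap's +x side: 18 mm long (30 to 48 mm off the axis), 9 mm thick, its top 54 mm above the cap's origin (25 mm above the cap's flat top). The tabs' outer ends are 96 mm apart, so the cap is best pushed round by them: a fingertip against the flat side of one, or of both at once.
- tab_b (a point): The same for the like tab on the cap's -x side.
- tray: White plastic water tray of the dehumidifier, a closed box 220 x 280 x 80 mm (x, y, z), fixed on the shelf; origin at the centre of its underside, top 80 mm up; a grey finger pull on its -x side. Where the thread starts round its mouth is not marked and differs each time.
- mouth (a point): Centre of the tray's round mouth on the tray's top face, 50 mm from the tray's centre towards its +y; the screw axis stands upright here.
- flange (a point): On the screw axis, at the hard flange 4 mm above the tray's top that the cap's lower rim meets when home. From the dropped position the cap takes 85 to 115 degrees clockwise, drawn down 5 mm against the springy seal (light, below 0.2 N m), until it meets the flange and turns stiff; 0.5 to 1.5 N m is tight.
- tin: Closed steel tin with flip-top lid, 94 x 134 x 99 mm, origin under its centre; a bystander beside the tray.
- bowl: Clear glass bowl, 120 mm across, 55 mm high, origin under its centre; a bystander.
- coaster: Round wooden coaster, 96 mm across, 9 mm thick, origin under its centre; a bystander.
- peg: Green plastic clothes peg, 75 x 15 x 10 mm, lying on the tray's top, origin under its centre; a bystander.
- doorstop: Rubbery wedge doorstop, 90 x 40 x 33 mm, origin under its middle; a bystander.

How it is judged:
By the outcome, as a careful person would: the job done as asked, in the order asked, and still so for the second after the job is handed in, with the robot touching nothing.
It also fails if it takes over 67 s, if anything falls off the work surface, if the arm or the gripper's body presses on something with over 40 N, if the wrist force passes 120 N, or if a joint passes its speed limit or range.

## Robot

A 6-joint arm with a two-finger parallel gripper is mounted at the origin on the work surface. World frame = base frame: x ahead of the robot, y to its left, z up, the work surface at z = 0. Lengths are in m, angles in degrees, forces in N, time in s.
With the tool pointing down it reaches from about 0.35 to 0.875 m from the base axis. Payload 4.2 kg.
Tool frame: the origin (TCP) lies midway between the tips of the shut fingers; the grasp point (between the pads) lies 19 mm behind it; z points along the fingers, y is the line along which they close (so a half turn about z gives the same grasp; the last joint's range is limited). The gripper opens to 87 mm and grips with 3 to 60 N. Pads are 19 mm wide; open, the fingers measure 117 mm over their backs; the gripper's body (75 mm by 190 mm) begins 51 mm behind the grasp point.
Start: joints at [-59.496, 22.042, 0.453, 0, -68.411, -14.817], TCP at [0.169, -0.602, 0.223] pointing down, gripper open.
Joint ranges: [-179.83, 179.83], [-69.29, 118.12], [-61.27, 80.66], [-181.25, 117.63], [-171.15, -9.14], [-177.46, 177.46]. Speed limits (degrees/s): [159.86, 159.86, 180, 180, 180, 180].

## Interface

Orientations are given as a 3x3 rotation matrix whose columns are the frame's x, y, z axes.
In Python, from station import r gives the robot as it stands.
- The arm moves only by the shell command python3 steer.py FILE, which reads ROWS from the file FILE. ROWS is a JSON list that holds a single list of rows (three levels of brackets), with 1 to 8 rows, each of 7 numbers: the opening from 0.0 (shut) to 1.0 (fully open), then dx, dy, dz in units of 100 mm, then a rotation vector rx, ry, rz in degrees; each row is the pose to reach, as a shift and turn from the pose commanded when the command began, along the tool's axes at that moment; what a row does not reach only later rows make up. A row lasts 1/10 s, in which the tool goes at most 0.05 m and 8.59 degrees, less where a joint would pass 70% of its speed; a pose out of reach is approached as far as the arm can. The fingers move at their own pace and stop on an object; the grip force is fixed at half the most. Time passes only in rows, so rows that do not move let the fingers close. It prints the time, the measured TCP pose, the force, the opening and the grip force at its end. Input that does not fit is refused with a message, and nothing moves.
- r.sense(): the state, without advancing time (a new reading comes with each control period).
- r.capture(name): name is "scene" or "top" or "wrist"; returns a dict with "pixels" (400x640x3 uint8, red, green, blue), "z_map" (400x640 float32, m along the optical axis (not along the pixel's ray), 0 where there is no reading), "K" (3x3 intrinsics, pixels), "distortion" ([k1, k2, p1, p2, k3] as OpenCV has them; the pictures are not rectified), "world_from_camera" (4x4, takes a point from camera to world coordinates). Camera axes: x right, y up, looking along -z (the intrinsics and any distortion apply to the point x, -y, -z); pixel columns grow to the right and rows downward; lengths in m; the calibration is good to about 2 mm. A picture is of the moment at which its call begins.
- r.finish_job(): hands the job in; it is judged then, once.
The state is a dict: "time_s": time; "joints": joint angles; "joint_velocities": joint speeds; "effort": joint torques, N m; "tcp_pos": TCP position; "ee_rot": TCP orientation; "wrist_force": force on the tool from outside, world axes, zero at the start; "moment": the same for the moment, N m; "gripper_width": opening from 0.0 (shut) to 1.0 (fully open); "gripper_force": force on a finger pad.
Only numpy, scipy, OpenCV 4.12 (cv2) and the standard library are available. Lean on these libraries where they do the work, as an engineer would, in place of code of your own. Each camera call takes 0.05 s, during which the arm holds its last target. There are 200 camera calls.

## Working session

There is one attempt and no reset: what is moved stays moved. The work goes in short steps, Python scripts to look and compute and a shell command to move; the robot and the scene stay as the last step left them, time stands still between calls to the robot, and variables do not carry over. Pictures are saved under pics/ and viewed, at most 10 in all, crops included, and the job is handed in when it is done.

```bash
ls; mkdir -p pics; cat > h.py <<'E'
import numpy as np,cv2
from station import r
def pts(c):
    H,W=c['z_map'].shape
    u,v=np.meshgrid(np.arange(W),np.arange(H))
    p=cv2.undistortPoints(np.stack([u,v],-1).reshape(-1,1,2).astype(np.float64),np.array(c['K'],float),np.array(c['distortion'],float)).reshape(H,W,2)
    z=c['z_map']; T=np.array(c['world_from_camera'])
    P=np.stack([p[...,0]*z,-p[...,1]*z,-z],-1)
    return P@T[:3,:3].T+T[:3,3]
E
python3 - <<'E'
from h import *
ims=[]
for n in('scene','top'):
    c=r.capture(n); np.savez(f'{n}.npz',**c); 
    cv2.imwrite(f'pics/{n}.png',c['pixels'][...,::-1]); print(n,np.round(c['world_from_camera'],3).tolist())
s=r.sense();print(s)
E
```

```text
pics
station.py
steer.py
scene [[-0.849, -0.369, 0.377, 0.872], [0.528, -0.568, 0.632, 0.541], [-0.019, 0.736, 0.677, 0.686], [0.0, 0.0, 0.0, 1.0]]
top [[0.008, 0.998, -0.07, 0.479], [-1.0, 0.008, -0.012, 0.023], [-0.012, 0.07, 0.998, 0.985], [0.0, 0.0, 0.0, 1.0]]
{'time_s': 0.1, 'joints': array([-5.94970437e+01,  2.20848695e+01,  3.87818545e-01, -2.43502570e-02,
       -6.84125135e+01, -1.48173451e+01]), 'joint_velocities': array([-0.05559631, -0.06851157,  0.1334707 ,  0.07252663, -0.064566  ,
       -0.07638455]), 'effort': array([ 3.77874258e-04, -3.91690385e+01,  1.87935644e+01,  4.23187450e+00,
        1.34825357e-02, -7.01839235e-05]), 'tcp_pos': array([ 0.16884586, -0.60119641,  0.2215886 ]), 'ee_rot': array([[-9.62802004e-01, -2.70207151e-01, -6.30123821e-04],
       [-2.70207865e-01,  9.62800236e-01,  1.84816819e-03],
       [ 1.07295102e-04,  1.94968445e-03, -9.99998094e-01]]), 'wrist_force': array([1.01854301, 0.16059322, 0.00897182]), 'moment': array([ 0.05342343, -0.01749312,  0.02786551]), 'gripper_force': 0.0, 'gripper_width': 0.9976193390505923}
```

View pics/top.png

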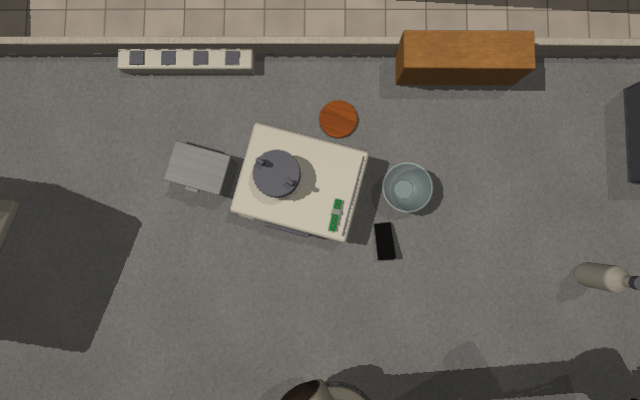

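View pics/scene.png

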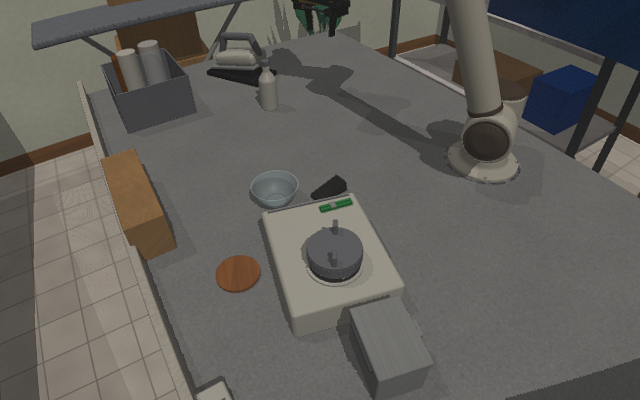

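The top view shows the cap at about (276,174), its tabs at (263,162) and (291,183), the tin at (198,168), the peg at (337,215) and the bowl at (408,188). The scene view shows the cap at (335,253) with its tabs upright. Next I'll measure the cap.

```bash
python3 - <<'E'
from h import *
for n in('top','scene'):
    c=np.load(n+'.npz'); P=pts(c); u0,v0=(276,174) if n=='top' else (335,250)
    m=np.zeros(P.shape[:2],bool); m[v0-45:v0+45,u0-45:u0+45]=1
    z=P[...,2]
    g=c['pixels'].astype(int).mean(-1)
    t=m&(z>.119)&(z<.1325+.003)&(g<130); q=P[t]; print(n,len(q),np.median(q[:,2]))
    cn=t.astype(np.uint8); 
    (x,y),R=cv2.minEnclosingCircle(q[:,:2].astype(np.float32)); print('circle',x,y,R,q.min(0),q.max(0))
    tb=m&(z>.140)&(z<.17); k,l,s,ce=cv2.connectedComponentsWithStats(tb.astype(np.uint8))
    for i in range(1,k):
        if s[i,4]>3: w=P[l==i]; print(s[i,4],w.mean(0),w[:,2].max(), (w[w[:,2]>.147]).mean(0), ce[i])
    b=c['pixels'].astype(int)
# tray top extents, tin top
c=np.load('top.npz');P=pts(c);z=P[...,2]
for nm,(u1,u2,v1,v2),(a,b) in (('tray',(225,375,118,245),(.07,.088)),('tin',(155,236,135,200),(.08,.12)),('bowl',(380,440,160,215),(.03,.07))):
    m=np.zeros(z.shape,bool);m[v1:v2,u1:u2]=1;m&=(z>a)&(z<b);print(nm,cv2.minAreaRect(P[m][:,:2].astype(np.float32)))
E
```

```text
top 1641 0.12748799936891286
circle 0.6000300049781799 0.13244599103927612 0.0526038222014904 [0.54915958 0.08262058 0.11923245] [0.65068924 0.18371207 0.13544579]
40 [0.62263134 0.16527147 0.15149831] 0.15589312271629197 [0.62294555 0.16577171 0.15221001] [259.5 160.5]
40 [0.5787298  0.10176812 0.15139534] 0.15605417428350077 [0.57913966 0.10202089 0.15214705] [288.925 181.15 ]
scene 1943 0.12727853154046354
circle 0.6016430258750916 0.13526318967342377 0.05349303036928177 [0.54851452 0.08190191 0.1190408 ] [0.65391433 0.18840525 0.13538261]
44 [0.58053092 0.10493724 0.15022687] 0.15392053151346807 [0.57992529 0.10397632 0.15172344] [334.59090909 223.79545455]
62 [0.62509466 0.16965944 0.14995422] 0.15376243861609418 [0.62420135 0.16877532 0.15153359] [333.66129032 256.35483871]
tray ((0.5924035906791687, 0.09934329241514206), (0.30732834339141846, 0.22024714946746826), 75.30022430419922)
tin ((0.6114490032196045, 0.30117738246917725), (0.1664971262216568, 0.10570601373910904), 75.08723449707031)
bowl ((0.5798047184944153, -0.16825544834136963), (0.11648030579090118, 0.1183425560593605), 0.3720209002494812)
```
Cap center ~ (0.6007, 0.134). Tabs direction: (0.0439,0.0635) -> 55.3°. Good.

Careful with the scale: shifts go in units of 100 mm. That gives: -0.614 m is -6.14, 0.591 m is 5.91.

```bash
cat >> h.py <<'E'
from scipy.spatial.transform import Rotation as Ro
def state():
    s=r.sense(); R=s['ee_rot']; yaw=np.degrees(np.arctan2(R[1,1],R[0,1]))
    print('t',round(s['time_s'],2),'tcp',s['tcp_pos'].round(4),'yaw_y',yaw.round(1),'j',s['joints'].round(1),'F',s['wrist_force'].round(1),'M',s['moment'].round(2),'w',round(s['gripper_width'],2)); return s
def to(x,y,z,yaw):
    s=state(); R=s['ee_rot']; a=np.radians(yaw)
    yy=np.array([np.cos(a),np.sin(a),0]); zz=np.array([0,0,-1.]); T=np.stack([np.cross(yy,zz),yy,zz],1)
    print('delta',(R.T@(np.array([x,y,z])-s['tcp_pos'])).round(4),Ro.from_matrix(R.T@T).as_rotvec(degrees=True).round(2))
E
echo '[[[0.7,-6.14,5.91,0,0,0,72.7],[0.7,-6.14,5.91,0,0,0,72.7],[0.7,-6.14,5.91,0,0,0,72.7],[0.7,-6.14,5.91,0,0,0,72.7],[0.7,-6.14,5.91,0,0,0,72.7],[0.7,-6.14,5.91,0,0,0,72.7],[0.7,-6.14,5.91,0,0,0,72.7],[0.7,-6.14,5.91,0,0,0,72.7]]]' > m.json && python3 steer.py m.json
python3 -c "
from h import *
to(.6007,.134,.22,20)"
```

```text
time_s: 0.9
tcp_pos: [0.3511, -0.2939, 0.2226]
ee_rot: [[-0.699, 0.715, -0.0], [0.715, 0.699, 0.0], [0.0, 0.0, -1.0]]
wrist_force: [0.5, -0.6, -0.2]
gripper_width: 0.701
gripper_force: 0.0
t 0.9 tcp [ 0.3511 -0.2939  0.2226] yaw_y 44.3 j [ -19.5    5.5  -21.8   -0.   -62.7 -116.1] F [ 0.5 -0.6 -0.2] M [-0.11 -0.16 -0.02] w 0.7
delta [0.1315 0.4776 0.0026] [-0.000e+00 -2.000e-02  2.434e+01]
```

```bash

echo '[[[0.7,1.315,4.776,0,0,0,19],[0.7,1.315,4.776,0,0,0,19],[0.7,1.315,4.776,0,0,0,19],[0.7,1.315,4.776,0,0,0,19],[0.7,1.315,4.776,0,0,0,19],[0.7,1.315,4.776,0,0,0,19],[0.7,1.315,4.776,0,0,0,19],[0.7,1.315,4.776,0,0,0,19]]]' > m.json && python3 steer.py m.json
python3 -c "
from h import *
to(.6007,.134,.18,26)"
```

```text
time_s: 1.7
tcp_pos: [0.5429, 0.0387, 0.2226]
ee_rot: [[-0.433, 0.901, -0.0], [0.901, 0.433, -0.0], [0.0, -0.0, -1.0]]
wrist_force: [0.4, -1.3, 0.3]
gripper_width: 0.701
gripper_force: 0.0
t 1.7 tcp [0.5429 0.0387 0.2226] yaw_y 25.7 j [  21.2   14.2  -10.9   -0.   -64.9 -175.5] F [ 0.4 -1.3  0.3] M [-0.18 -0.1   0.05] w 0.7
delta [0.0608 0.0934 0.0425] [-0.03 -0.01 -0.33]
```

```bash

echo '[[[0.7,0.608,0.934,0,0,0,-60],[0.7,0.608,0.934,0,0,0,-60],[0.7,0.608,0.934,0,0,0,-60],[0.7,0.608,0.934,0,0,0,-60],[0.7,0.608,0.934,0,0,0,-60],[0.7,0.608,0.934,0,0,0,-60],[0.7,0.608,0.934,0,0,0,-60],[0.7,0.608,0.934,0,0,0,-60]]]' > m.json && python3 steer.py m.json >/dev/null
echo '[[[0.7,0,0,0,0,0,-60],[0.7,0,0,0,0,0,-60],[0.7,0,0,0,0,0,-60],[0.7,0,0,0,0,0,-60],[0.7,0,0,0,0,0,-60],[0.7,0,0,0,0,0,-60],[0.7,0,0,0,0,0,-60],[0.7,0,0,0,0,0,-60]]]' > m.json && python3 steer.py m.json >/dev/null
python3 -c "
from h import *
to(.6007,.134,.18,206)
c=r.capture('wrist');cv2.imwrite('pics/w1.png',c['pixels'][...,::-1])
P=pts(c);m=(P[...,2]>.14)&(P[...,2]<.157)
m&=np.hypot(P[...,0]-.6,P[...,1]-.134)<.06
k,l,s,ce=cv2.connectedComponentsWithStats(m.astype(np.uint8))
for i in range(1,k):
  if s[i,4]>20: print(s[i,4],P[l==i].mean(0),ce[i])
t=(P[...,2]>.12)&(P[...,2]<.134)&(np.hypot(P[...,0]-.6,P[...,1]-.134)<.07);print(cv2.minEnclosingCircle(P[t][:,:2].astype(np.float32)))
"
```

```text
t 3.3 tcp [0.6003 0.1319 0.2225] yaw_y 145.5 j [ 27.5  21.   -1.1  -0.  -67.9 -62. ] F [-0.1  0.1  0.1] M [ 0.04 -0.02 -0.01] w 0.7
delta [-0.002   0.0008  0.0425] [ 3.000e-02 -1.000e-02 -6.054e+01]
349 [0.57725755 0.10119067 0.15340841] [323.05444126 158.51862464]
301 [0.62042677 0.16431114 0.15226127] [322.99003322 255.72093023]
((0.5999396443367004, 0.13362286984920502), 0.052746858447790146)
```

View pics/w1.png

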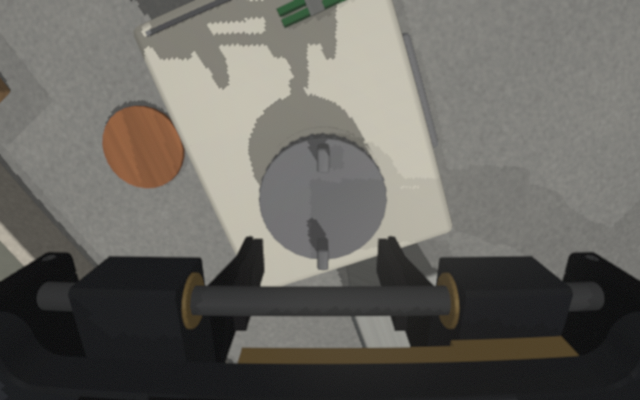

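The wrist view shows the cap at (323,197) with tabs at (323,158) and (323,256). The fingers stand square to the tab line, so I can lower here and turn in place.

```bash

echo '[[[0.7,-0.01,0.01,0.3,0,0,0],[0.7,-0.01,0.01,0.6,0,0,0],[0.7,-0.01,0.01,0.8,0,0,0],[0.7,-0.01,0.01,0.87,0,0,0],[0.7,-0.01,0.01,0.87,0,0,0]]]' > m.json && python3 steer.py m.json >/dev/null
python3 -c "
from h import *
state()"
echo '[[[0.7,0,0,0,0,0,-8],[0.7,0,0,0,0,0,-16],[0.7,0,0,0,0,0,-24],[0.7,0,0,0,0,0,-32],[0.7,0,0,0,0,0,-40],[0.7,0,0,0,0,0,-48],[0.7,0,0,0,0,0,-54],[0.7,0,0,0,0,0,-60]]]' > m.json && python3 steer.py m.json >/dev/null
python3 -c "
from h import *
to(.6,.1335,.135,213)"
```

```text
t 3.85 tcp [0.5998 0.1331 0.1349] yaw_y 145.5 j [ 27.6  25.2  -7.9   0.  -57.  -62.1] F [ 0.1 -0.8  0.3] M [0.02 0.02 0.03] w 0.7
t 4.65 tcp [0.6013 0.1337 0.1378] yaw_y -154.2 j [ 27.6  25.   -7.7   0.  -57.   -1.8] F [-0.5  0.3  0. ] M [ 0.05  0.14 -0.04] w 0.7
delta [-0.0004  0.0012  0.0028] [-0.2  -0.04 -7.21]
```

```bash

cat >> h.py <<'E'
def look(C=(.6,.1335)):
    for n in('top','scene'):
        c=r.capture(n);P=pts(c);z=P[...,2];g=c['pixels'].astype(int).mean(-1)
        rad=np.hypot(P[...,0]-C[0],P[...,1]-C[1])
        m=(rad<.05)&(z>.10)&(z<.131); h,e=np.histogram(z[m],bins=np.arange(.1,.132,.002)); print(n,'ztop',np.median(z[m]).round(4),'n',m.sum(),'hist',h)
    return
E
echo '[[[0.7,0,0.01,0.02,0,0,-4],[0.7,0,0.01,0.02,0,0,-8],[0.7,0,0.01,0.02,0,0,-11],[0.7,0,0.01,0.02,0,0,-14],[0.7,0,0.01,0.02,0,0,-17],[0.7,0,0.01,0.02,0,0,-20]]]' > m.json && python3 steer.py m.json >/dev/null
python3 -c "
from h import *
to(.6,.1335,.135,226);look()"
```

```text
t 5.25 tcp [0.6001 0.1334 0.1357] yaw_y -134.3 j [ 27.6  25.1  -8.    0.  -56.7  18.1] F [-0.8  0.4 -0.4] M [ 0.11  0.29 -0.03] w 0.7
delta [-0.0002  0.      0.0007] [-0.16 -0.07 -0.33]
top ztop 0.1275 n 308 hist [  0   0   0   0   0   0   0   0   0   0   0   2  39 154 102]
scene ztop 0.1273 n 577 hist [  0   0   0   0   0   0   0   0   0   0   0   0  49 389 138]
```

```bash

echo '[[[0.7,0,0,0,0,0,-3],[0.7,0,0,0,0,0,-6],[0.7,0,0,0,0,0,-8]]]' > m.json && python3 steer.py m.json >/dev/null
python3 -c "
from h import *
state();look()"
echo '[[[0.7,0,0,0,0,0,-3],[0.7,0,0,0,0,0,-6],[0.7,0,0,0,0,0,-8]]]' > m.json && python3 steer.py m.json >/dev/null
python3 -c "
from h import *
state();look()"
```

```text
t 5.65 tcp [0.6001 0.1332 0.1353] yaw_y -126.4 j [ 27.6  25.1  -8.    0.  -56.7  26. ] F [0.  0.3 0.2] M [ 0.08  0.2  -0.03] w 0.7
top ztop 0.1274 n 326 hist [  0   0   1   1   0   0   0   0   0   1   0   4  46 154 100]
scene ztop 0.1272 n 421 hist [  0   0   0   0   0   0   0   0   0   0   0   0  32 296  90]
t 6.05 tcp [0.5999 0.133  0.1348] yaw_y -118.4 j [ 27.6  25.1  -8.1   0.  -56.7  34. ] F [0.2 0.3 0.1] M [-0.02  0.13 -0.08] w 0.7
top ztop 0.1275 n 353 hist [  0   0   0   0   0   0   0   0   1   0   0   5  45 172 116]
scene ztop 0.1272 n 446 hist [  0   0   0   0   0   0   0   0   0   0   0   0  36 300 107]
```

```bash

for k in 1; do echo '[[[0.7,0,0,0,0,0,-3],[0.7,0,0,0,0,0,-6],[0.7,0,0,0,0,0,-8]]]' > m.json && python3 steer.py m.json >/dev/null
python3 -c "
from h import *
state();look()"; done
```

```text
t 6.45 tcp [0.5996 0.133  0.1344] yaw_y -110.4 j [ 27.6  25.1  -8.1   0.  -56.7  42. ] F [-0.2 -0.   1.6] M [-0.09  0.15 -0.06] w 0.7
top ztop 0.1274 n 383 hist [  0   0   0   0   0   0   0   0   0   0   0   6  63 173 130]
scene ztop 0.1273 n 593 hist [  0   0   0   0   0   0   0   0   0   0   0   0  45 404 136]
```

```bash

echo '[[[0.7,0,0,0,0,0,-3],[0.7,0,0,0,0,0,-6],[0.7,0,0,0,0,0,-8]]]' > m.json && python3 steer.py m.json >/dev/null
python3 -c "
from h import *
state();look()"
```

```text
t 6.85 tcp [0.5996 0.133  0.1341] yaw_y -102.4 j [ 27.6  25.1  -8.1   0.  -56.7  50. ] F [0.5 0.6 0.3] M [ 0.02  0.08 -0.04] w 0.7
top ztop 0.1276 n 407 hist [  0   0   0   0   0   0   0   0   0   0   0   3  55 190 141]
scene ztop 0.1273 n 720 hist [  0   0   0   0   0   0   0   0   0   0   0   0  63 479 173]
```

```bash

echo '[[[0.7,0,0,0,0,0,-3],[0.7,0,0,0,0,0,-6],[0.7,0,0,0,0,0,-8]]]' > m.json && python3 steer.py m.json >/dev/null
python3 -c "
from h import *
state();look()"
```

```text
t 7.25 tcp [0.5996 0.1331 0.134 ] yaw_y -94.4 j [ 27.6  25.2  -8.1   0.  -56.7  58. ] F [0.7 1.  1. ] M [ 0.03  0.11 -0.04] w 0.7
top ztop 0.1274 n 442 hist [  0   0   0   0   0   0   0   0   0   0   0   5  61 225 140]
scene ztop 0.1273 n 854 hist [  0   0   0   0   0   0   0   0   0   0   0   1  69 574 201]
```

```bash

echo '[[[0.7,0,0,0,0,0,-3],[0.7,0,0,0,0,0,-6],[0.7,0,0,0,0,0,-8]]]' > m.json && python3 steer.py m.json >/dev/null
python3 -c "
from h import *
state();look()"
```

```text
t 7.65 tcp [0.5993 0.1329 0.1337] yaw_y -86.4 j [ 27.6  25.2  -8.2   0.  -56.7  66. ] F [ 0.7  0.2 -0.2] M [-0.05  0.02  0.01] w 0.7
top ztop 0.1175 n 470 hist [  0   0   0   1   1   0   4  69 215 147  30   2   1   0   0]
scene ztop 0.1175 n 1097 hist [  0   0   0   0   0   0   0  68 673 284  21  12  10  14   8]
```

The cap has dropped: its top is at 117.5 mm after about 60° backwards. Now I'll back off, lower 10 mm and swing round to the tabs' other faces.

```bash

echo '[[[0.7,0,0,0,0,0,8],[0.7,0,0,0,0,0,16],[0.7,0,0,0.05,0,0,24],[0.7,0,0,0.1,0,0,32],[0.7,0,0,0.1,0,0,40],[0.7,0,0,0.1,0,0,48],[0.7,0,0,0.1,0,0,56],[0.7,0,0,0.1,0,0,64]]]' > m.json && python3 steer.py m.json >/dev/null
python3 -c "
from h import *
state()"
echo '[[[0.7,0,0,0,0,0,8],[0.7,0,0,0,0,0,16],[0.7,0,0,0,0,0,24],[0.7,0,0,0,0,0,32],[0.7,0,0,0,0,0,40],[0.7,0,0,0,0,0,48],[0.7,0,0,0,0,0,54],[0.7,0,0,0,0,0,58]]]' > m.json && python3 steer.py m.json >/dev/null
python3 -c "
from h import *
to(.6,.1335,.123,138);look()
c=r.capture('scene');cv2.imwrite('pics/s2.png',cv2.resize(c['pixels'][150:350,200:450,::-1],None,fx=3,fy=3))"
```

```text
t 8.55 tcp [0.5991 0.1328 0.1236] yaw_y -150.8 j [ 27.6  25.7  -8.8  -0.  -55.5   1.6] F [ 0.4 -0.1 -0.3] M [ 0.01  0.08 -0.03] w 0.7
t 9.35 tcp [0.5991 0.1328 0.1237] yaw_y 151.3 j [ 27.6  25.7  -8.8  -0.  -55.5 -56.3] F [ 0.4 -0.7 -0.5] M [0.09 0.   0.01] w 0.7
delta [-0.001  -0.0005  0.0007] [ 0.02 -0.03 13.31]
top ztop 0.1176 n 432 hist [  0   0   0   1   0   0   7  56 196 140  28   0   1   2   1]
scene ztop 0.1175 n 1472 hist [  0   0   0   0   0   0   0  99 902 401  13  11  14  11  15]
```

View pics/s2.png

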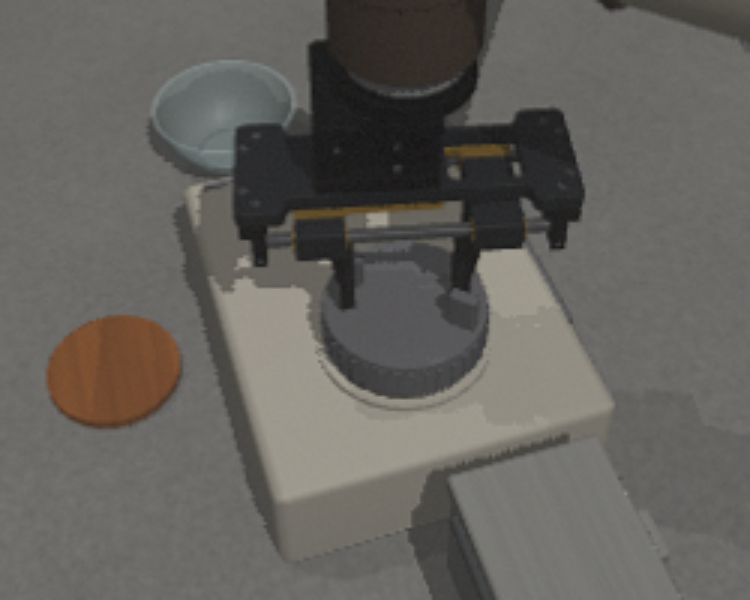

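The fingers, at (345,290) and (465,285), are inside the dropped cap's tabs. Joint 6 would run near its limit on this side, so I'll lift, re-index by half a turn and lower again.

```bash

echo '[[[0.7,-0.01,0,-0.2,0,0,0],[0.7,-0.01,0,-0.4,0,0,0],[0.7,-0.01,0,-0.5,0,0,0],[0.7,-0.01,0,-0.5,0,0,-8],[0.7,-0.01,0,-0.5,0,0,-16],[0.7,-0.01,0,-0.5,0,0,-24],[0.7,-0.01,0,-0.5,0,0,-32],[0.7,-0.01,0,-0.5,0,0,-40]]]' > m.json && python3 steer.py m.json >/dev/null
echo '[[[0.7,0,0,0,0,0,-8],[0.7,0,0,0,0,0,-16],[0.7,0,0,0,0,0,-24],[0.7,0,0,0,0,0,-32],[0.7,0,0,0,0,0,-40],[0.7,0,0,0,0,0,-48],[0.7,0,0,0,0,0,-56],[0.7,0,0,0,0,0,-64]]]' > m.json && python3 steer.py m.json >/dev/null
echo '[[[0.7,0,0,0,0,0,-8],[0.7,0,0,0,0,0,-16],[0.7,0,0,0,0,0,-24],[0.7,0,0,0,0,0,-32],[0.7,0,0,0,0,0,-40],[0.7,0,0,0,0,0,-48],[0.7,0,0,0,0,0,-56],[0.7,0,0,0,0,0,-64]]]' > m.json && python3 steer.py m.json >/dev/null
echo '[[[0.7,0,0,0,0,0,-8],[0.7,0,0,0,0,0,-13],[0.7,0,0,0,0,0,-13]]]' > m.json && python3 steer.py m.json >/dev/null
python3 -c "
from h import *
to(.6,.1335,.123,332)
c=r.capture('wrist')
P=pts(c);m=(P[...,2]>.132)&(P[...,2]<.15)
m&=np.hypot(P[...,0]-.6,P[...,1]-.134)<.06
k,l,s,ce=cv2.connectedComponentsWithStats(m.astype(np.uint8))
for i in range(1,k):
  if s[i,4]>20: print(s[i,4],P[l==i].mean(0),ce[i])
t=(P[...,2]>.11)&(P[...,2]<.124)&(np.hypot(P[...,0]-.6,P[...,1]-.134)<.07);print(cv2.minEnclosingCircle(P[t][:,:2].astype(np.float32)))
"
```

```text
t 12.2 tcp [0.5995 0.1337 0.1734] yaw_y -27.4 j [ 27.6  23.1  -5.2  -0.  -61.7 125. ] F [-0.  -0.5 -0.2] M [-0.18  0.12 -0.03] w 0.7
delta [0.0001 0.0006 0.0504] [-0.04  0.03  0.64]
557 [0.58166022 0.16908913 0.14235151] [266.35008977 195.6983842 ]
415 [0.61910638 0.10516365 0.14168148] [366.19759036 253.80240964]
((0.6003422737121582, 0.13497227430343628), 0.05310000851750374)
```

```bash

echo '[[[0.7,0,0.006,0.2,0,0,0],[0.7,0,0.006,0.4,0,0,0],[0.7,0,0.006,0.5,0,0,0],[0.7,0,0.006,0.5,0,0,0]]]' > m.json && python3 steer.py m.json >/dev/null
python3 -c "
from h import *
state()"
echo '[[[0.7,0,0,0,0,0,5],[0.7,0,0,0,0,0,10],[0.7,0,0,0,0,0,15],[0.7,0,0,0,0,0,20],[0.7,0,0,0,0,0,25],[0.7,0,0,0,0,0,30],[0.7,0,0,0,0,0,35],[0.7,0,0,0,0,0,40]]]' > m.json && python3 steer.py m.json >/dev/null
python3 -c "
from h import *
to(.6,.1335,.123,292.6);look()"
```

```text
t 12.65 tcp [0.5993 0.1331 0.122 ] yaw_y -27.4 j [ 27.6  25.9  -8.8  -0.  -55.5 125. ] F [ 0.1  0.1 -0.9] M [-0.2   0.05 -0.  ] w 0.7
t 13.45 tcp [0.6008 0.1335 0.125 ] yaw_y -67.6 j [ 27.6  25.8  -8.6   0.  -55.6  84.8] F [-0.7  0.6 -0.3] M [-0.39  0.23  0.08] w 0.7
delta [-0.0008 -0.0003  0.002 ] [ 0.02 -0.08 -0.18]
top ztop 0.1176 n 504 hist [  4   0   2   3   4   6   8  53 236 159  28   0   1   0   0]
scene ztop 0.1174 n 1245 hist [  0   0   0   0   0   0   0  91 757 311  10   9  18  15  22]
```

```bash

echo '[[[0.7,-0.01,0,0.02,0,0,4],[0.7,-0.01,0,0.02,0,0,8],[0.7,-0.01,0,0.03,0,0,12],[0.7,-0.01,0,0.03,0,0,16],[0.7,-0.01,0,0.03,0,0,20],[0.7,-0.01,0,0.03,0,0,24],[0.7,-0.01,0,0.03,0,0,28],[0.7,-0.01,0,0.03,0,0,30]]]' > m.json && python3 steer.py m.json >/dev/null
python3 -c "
from h import *
to(.6,.1335,.122,262.6);look()
c=r.capture('scene');cv2.imwrite('pics/s3.png',cv2.resize(c['pixels'][150:350,200:450,::-1],None,fx=3,fy=3))"
```

```text
t 14.35 tcp [0.5993 0.1331 0.1209] yaw_y -97.3 j [ 27.6  25.9  -9.    0.  -55.1  55.1] F [-0.2 -0.2 -3.1] M [-0.18  0.13  0.24] w 0.7
delta [ 0.0006 -0.0005 -0.0011] [0.   0.   0.07]
top ztop 0.1155 n 420 hist [  1   2   3   0   4   7  55 183 143  20   2   0   0   0   0]
scene ztop 0.1153 n 799 hist [  0   0   0   0   0   0  81 516 164   5   6  11   4   5   5]
```

View pics/s3.png

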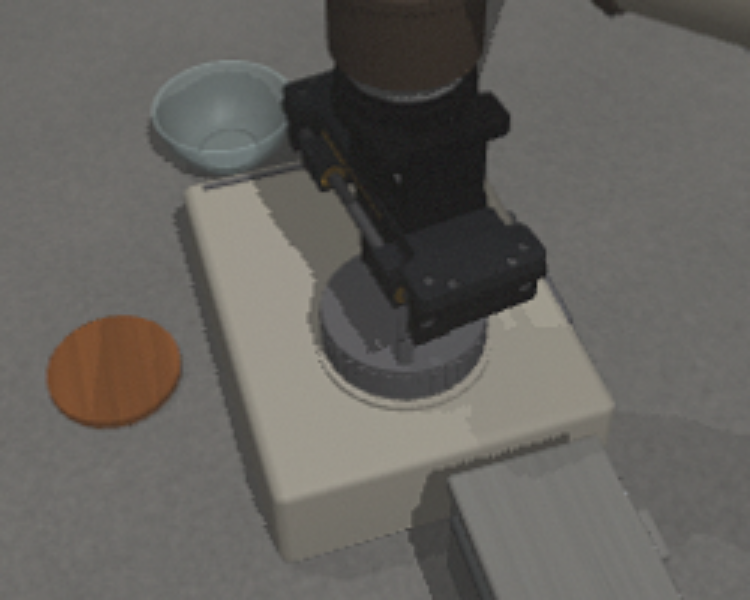

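The tab is visible at (403,340) and the cap top is down to 115.5 mm, so the thread is pulling it in. I'll go on in smaller steps and watch the moment.

```bash

echo '[[[0.7,0,0,-0.01,0,0,3],[0.7,0,0,-0.01,0,0,6],[0.7,0,0,-0.01,0,0,9],[0.7,0,0,-0.01,0,0,12],[0.7,0,0,-0.01,0,0,15],[0.7,0,0,-0.01,0,0,18]]]' > m.json && python3 steer.py m.json >/dev/null
python3 -c "
from h import *
to(.6,.1335,.121,244.6);look()"
```

```text
t 15.1 tcp [0.5984 0.133  0.1203] yaw_y -115.3 j [ 27.6  25.9  -9.   -0.1 -55.2  37.1] F [ 0.7  0.2 -7.1] M [-0.1  -0.02  0.49] w 0.7
delta [ 0.0013 -0.0011 -0.0007] [0.09 0.12 0.07]
top ztop 0.1141 n 340 hist [  0   0   0   0   0  33 124 145  37   1   0   0   0   0   0]
scene ztop 0.114 n 551 hist [  0   0   0   0   0  21 262 189   7   7  10   9  14  12  16]
```

```bash

echo '[[[0.7,0,0,0,0,0,2],[0.7,0,0,0,0,0,4],[0.7,0,0,0,0,0,6]]]' > m.json && python3 steer.py m.json >/dev/null
python3 -c "
from h import *
to(.6,.1335,.121,238.6);look()"
```

```text
t 15.5 tcp [0.5986 0.1331 0.1212] yaw_y -121.3 j [ 27.6  25.9  -9.   -0.  -55.2  31.1] F [-0.4  0.4 -5. ] M [-0.03  0.33  0.37] w 0.7
delta [ 0.001  -0.0011  0.0002] [0.07 0.08 0.14]
top ztop 0.1137 n 320 hist [  0   0   0   0   2  38 139 119  20   2   0   0   0   0   0]
scene ztop 0.1136 n 459 hist [  0   0   0   0   1  32 256  89   7   3   5  16  14  15  13]
```

```bash

echo '[[[0.7,0.01,-0.01,0,0,0,2],[0.7,0.01,-0.01,0,0,0,4],[0.7,0.01,-0.01,0,0,0,6],[0.7,0.01,-0.01,0,0,0,8]]]' > m.json && python3 steer.py m.json >/dev/null
python3 -c "
from h import *
to(.6,.1335,.121,230.6);look()"
```

```text
t 16.0 tcp [0.5994 0.1329 0.1211] yaw_y -129.3 j [ 27.6  26.   -8.8  -0.  -55.4  23.2] F [-1.9 -0.8 -5.3] M [-0.31  0.77  0.43] w 0.7
delta [ 0.0001 -0.0008  0.0001] [0.17 0.1  0.13]
top ztop 0.1132 n 312 hist [  0   0   1   2   6  63 156  73  11   0   0   0   0   0   0]
scene ztop 0.1128 n 512 hist [  0   0   0   0   5 132 274  30   4   4   8   9  21   7  13]
```

```bash

echo '[[[0.7,0,0,0,0,0,2],[0.7,0,0,0,0,0,4],[0.7,0,0,0,0,0,5]]]' > m.json && python3 steer.py m.json >/dev/null
python3 -c "
from h import *
to(.6,.1335,.121,225.6);look()"
```

```text
t 16.4 tcp [0.5998 0.1333 0.1216] yaw_y -134.2 j [ 27.6  26.   -8.8  -0.  -55.4  18.2] F [-4.2 -1.  -3.3] M [0.01 1.28 0.81] w 0.71
delta [ 0.     -0.0003  0.0006] [0.11 0.05 0.19]
top ztop 0.1131 n 307 hist [  0   0   0   0   9  66 147  76   9   0   0   0   0   0   0]
scene ztop 0.1127 n 613 hist [  0   0   0   0   1 154 337  47   1   7   4  13  14  16  12]
```

```bash

echo '[[[0.7,0,0,0,0,0,1],[0.7,0,0,0,0,0,2]]]' > m.json && python3 steer.py m.json >/dev/null
python3 -c "
from h import *
to(.6,.1335,.121,223.6);look()"
```

```text
t 16.7 tcp [0.5994 0.1334 0.1216] yaw_y -136.2 j [ 27.6  26.   -8.8  -0.  -55.4  16.2] F [-7.3  1.  -1.9] M [0.33 2.05 1.7 ] w 0.7
delta [ 0.0003 -0.0005  0.0006] [0.16 0.07 0.23]
top ztop 0.1128 n 304 hist [  0   0   0   0   8  77 147  65   7   0   0   0   0   0   0]
scene ztop 0.1127 n 637 hist [  0   0   0   0   5 154 371  32   6   5   3  15  15  13  15]
```

Stiff and seated: height at home value and the moment has risen steeply. Now I'll back off and lift away.

```bash

echo '[[[0.7,0,0,0,0,0,-4],[0.7,0,0,0,0,0,-12],[0.7,0,0,0,0,0,-20],[0.7,0,0,-0.2,0,0,-20],[0.7,0,0,-0.5,0,0,-20],[0.7,0,0,-0.9,0,0,-20],[0.7,0,0,-1.2,0,0,-20],[0.7,0,0,-1.2,0,0,-20]]]' > m.json && python3 steer.py m.json >/dev/null
python3 -c "
from h import *
state();look()
c=r.capture('wrist')
cv2.imwrite('pics/w4.png',c['pixels'][...,::-1])
P=pts(c);m=(P[...,2]>.128)&(P[...,2]<.145)
m&=np.hypot(P[...,0]-.6,P[...,1]-.134)<.06
k,l,s,ce=cv2.connectedComponentsWithStats(m.astype(np.uint8))
for i in range(1,k):
  if s[i,4]>20: print(s[i,4],P[l==i].mean(0),ce[i])
"
```

```text
t 17.6 tcp [0.6054 0.1346 0.2497] yaw_y -116.4 j [ 27.6  20.1   1.4   0.2 -70.3  36. ] F [-0.4 -0.3 -0.1] M [-0.    0.14 -0.03] w 0.7
top ztop 0.1129 n 501 hist [  1   0   2   0  20 124 236 100   5   5   2   0   0   3   1]
scene ztop 0.1127 n 1640 hist [   0    0    0    0    5  401 1015  130   11   14   10   12   12   13
   13]
280 [0.63799019 0.14576719 0.13820319] [288.65714286 165.59642857]
256 [0.56629794 0.11945902 0.13758208] [354.2734375 225.0703125]
```

View pics/w4.png

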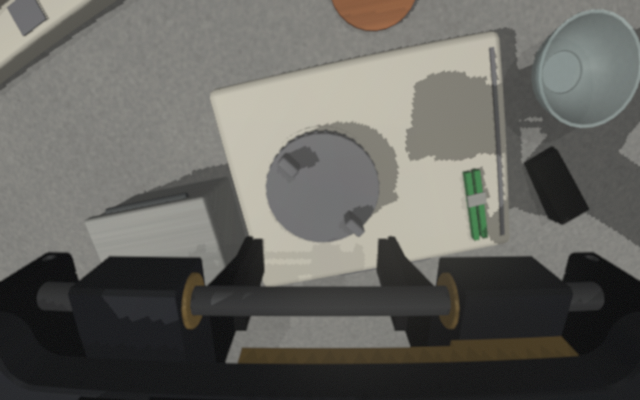

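The cap (centre about (323,187), tabs at (289,165) and (354,225)) is seated and has turned about 100° clockwise. Nothing else has moved and the gripper is clear.

```bash
python3 -c "
from h import *
print(r.finish_job())"
```

```text
the job is handed in; nothing more can be done
None
```

The cap was turned back about 65° until it dropped, then screwed clockwise about 100° until fully home and tight. The last moment reading was about 1.7 N m, slightly above the 0.5–1.5 tight range. I let go and handed the job in at about 18 s; the other things looked undisturbed in the last picture.

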